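# Tap a tapered handle into a tamper head

## Task

Take the blue handle from the wooden rack, enter its tapered shank in the socket of the aluminium tamper head, which sits in the white nest, and tap or press it home with about 15 N (over 20 N would damage the head) so that the taper's friction alone holds the two together. Then lift the whole tool out by the handle, never touching the head, and leave it standing upright on the bare floor of the wooden box, beside the dishes; leave everything else where it is.

Things in the scene. Friction and masses are not known exactly. Their poses are not given: they have to be found in the camera images.
- blue_handle: The handle to use, 109 mm long, 90 g: bright steel tapered shank below, steel collar, round blue plastic grip. Origin at the shank's small end, z up the handle. Along z: shank 0 to 36 mm, collar (diameter 28 mm) 40 to 46 mm, round grip (diameter 22 mm) 46 to 96 mm, knob (diameter 26 mm) to 109 mm. It stands upright in the rack, the collar resting on the rack's top.
- blue_handle_tip (a point): Small end of the blue handle's shank, on its axis (the body's origin). The shank is 10 mm in diameter at the chamfered tip, 13.2 mm at 2 mm above it, and tapers evenly to 17 mm at 36 mm.
- blue_handle_grip (a point): On the axis of the blue handle, 70 mm above the shank's small end: where to grip it from above, 22 mm wide.
- red_handle: A second handle of the same shape with a red grip, in the other hole of the rack; leave it there; its top is 119 mm above the table, so lift the blue handle clear of it. Origin at the small end of its shank.
- rack: Wooden block, 60 x 190 x 50 mm, fixed. Origin at the centre of its underside. Its two holes lie on its long (y) axis at y = -45 and +45 mm; which handle stands in which hole varies. Grip a handle across the block (closing along the rack's x axis), so that the fingers stay clear of the other handle.
- tamper_head: Aluminium tamper head with a blue band, upright cylinder, 44 mm in diameter, 50 mm high, 0.17 to 0.3 kg. Origin at the centre of its underside, z up. In its top, on the axis, is a socket with the same taper as the shank. A shank driven home carries the head's weight when lifted by the handle.
- head_mouth (a point): Centre of the head's top face, 50 mm above its underside: the socket's mouth, a 21 mm lip; below it a tapered liner, stiffly sprung (about 14 N per mm). Its height differs by 5 mm either way and cannot be seen: the shank bites with its tip 16 to 26 mm above the head's underside, and 15 N sinks it 1 to 1.5 mm more (collar never reaching the head).
- nest: White plastic nest, 90 x 90 x 22 mm, fixed, with a round pocket of 47 mm diameter in which the tamper head stands loosely; the pocket's floor is 8 mm above the table, its rim 22 mm. Origin at the centre of its underside. The push on the head is felt here.
- wood_box: Small open wooden box, 105 x 210 x 45 mm (long along its y), fixed, floor 4 mm thick, walls 6 to 7 mm thick. Origin at the centre of its underside. A stack of small white dishes, fixed, fills its +y part up to 16 mm high, from y = -8 to +72 mm; the tool is to stand on the bare floor of the -y end, best at y = -50 mm. Rack and box stand either side of the nest, either way round.
- beaker: Small clear glass beaker, 45 x 48 x 56 mm, a bystander. Origin at the centre of its underside.
- jar: White jar with red cap, 50 mm diameter, 72 mm high, a bystander. Origin at the centre of its underside.
- flask: Stoppered glass volumetric flask, 50 mm diameter, 131 mm high, a bystander. Origin at the centre of its underside.
Not all that is in view belongs to the job. Leave any green or yellow look-alike of the tamper_head alone.

How it is judged:
On the way, in this order (a step that is already met when the one before it is completed fails the run):
1. the blue handle's shank is in the socket of the tamper head (z of blue_handle_tip in the frame of tamper_head between 0 and 0.034 m and x of blue_handle_tip in the frame of tamper_head between -0.005 and 0.005 m and y of blue_handle_tip in the frame of tamper_head between -0.005 and 0.005 m and angle between the z axis of blue_handle and the z axis of tamper_head, either way round below 0.1 rad and contact force between tamper_head and nest above 0.3 N), for 0.05 s.
2. it is pressed home: the nest under the head feels at least 13 N (weight of the head included) (z of blue_handle_tip in the frame of tamper_head between 0 and 0.034 m and x of blue_handle_tip in the frame of tamper_head between -0.005 and 0.005 m and y of blue_handle_tip in the frame of tamper_head between -0.005 and 0.005 m and angle between the z axis of blue_handle and the z axis of tamper_head, either way round below 0.1 rad and contact force between tamper_head and nest above 13 N), for 0.02 s.
3. the head hangs from the handle by friction, clear of the nest (z of blue_handle_tip in the frame of tamper_head between 0 and 0.034 m and x of blue_handle_tip in the frame of tamper_head between -0.005 and 0.005 m and y of blue_handle_tip in the frame of tamper_head between -0.005 and 0.005 m and angle between the z axis of blue_handle and the z axis of tamper_head, either way round below 0.1 rad and z of tamper_head in the frame of nest above 0.04 m and contact force between the fingers and blue_handle above 1 N), for 0.2 s.
At the end, for the whole second after the job is handed in: The tamper head stands on the bare floor of the wooden box (underside less than 8 mm above the box's), tilted less than 0.08 rad, at rest and released, the blue handle still wedged in it: shank tip less than 28 mm above the head's underside, within 5 mm of its axis and 0.1 rad (z of blue_handle_tip in the frame of tamper_head between 0 and 0.034 m and x of blue_handle_tip in the frame of tamper_head between -0.005 and 0.005 m and y of blue_handle_tip in the frame of tamper_head between -0.005 and 0.005 m and angle between the z axis of blue_handle and the z axis of tamper_head, either way round below 0.1 rad and z of blue_handle_tip in the frame of tamper_head below 0.028 m and x of tamper_head in the frame of wood_box between -0.046 and 0.046 m and y of tamper_head in the frame of wood_box between -0.099 and 0.099 m and z of tamper_head in the frame of wood_box below 0.008 m and angle between tamper_head's own z axis and vertical below 0.08 rad and linear speed of each of tamper_head, blue_handle below 0.02 m/s and contact force between the fingers and blue_handle below 0.1 N); the robot touches nothing.
It fails at once if the head is pressed into the nest with more than 24 N (push and the head's weight) (contact force between tamper_head and nest above 24 N).
It fails at once if the fingers touch the tamper head (contact force between the fingers and tamper_head above 0.5 N).
It fails at once if a bystander or the red handle is moved more than 20 mm (distance of any of red_handle, beaker, jar, flask from where it was at the start of the episode above 0.02 m).
It also fails if it takes over 54 s, if anything falls off the work surface, if the arm or the gripper's body presses on something with over 40 N, if the wrist force passes 120 N, or if a joint passes its speed limit or range.

## Robot

A 6-joint arm with a two-finger parallel gripper is mounted at the origin on a cart in front of the work surface, level with it; the furniture and walls round the work are solid. World frame = base frame: x ahead of the robot, y to its left, z up, the work surface at z = 0. Lengths are in m, angles in rad, forces in N, time in s.
With the tool pointing down it reaches from about 0.25 to 0.725 m from the base axis. Payload 4 kg.
Tool frame: the origin (TCP) lies on the centre line of the jaws, within the pads' length; the fingertips stand 17 mm ahead of it and the grasp point (between the pads) lies 2 mm behind it; z points along the fingers, y is the line along which they close (so a half turn about z gives the same grasp; the last joint's range is limited). The gripper opens to 85 mm and grips with 20 to 120 N. Pads are 22 mm wide; open, the fingers measure 114 mm over their backs; the gripper's body (76 mm by 85 mm) begins 54 mm behind the grasp point. The pads swing forward as they close: fully open they stand 13 mm farther back than shut.
Start: joints at [1.286, 0.241, 0.005, 1.335, 0, 1.571], TCP at [0.14, 0.48, 0.226] pointing down, gripper open.
Joint ranges: [-2.72, 2.72], [-1.05, 1.87], [-1.09, 1.28], [-1.99, 2.15], [-1.42, 1.44], [-3.14, 3.14]. Speed limits (rad/s): [2.79, 2.79, 3.14, 3.14, 3.14, 3.14].

## Interface

Orientations are given as a unit quaternion [x, y, z, w].
In Python, from workcell import get_obs, imaging, order gives the robot as it stands.
- The arm moves only by the tool apply_moves, never from a script. Its argument "targets" is a list that holds one entry, the list of rows, each a list of 5 numbers: the shift along the world's x, y, z in units of 40 mm (1.0 is 40 mm), then the turn about the world's z in degrees, then the gripper command: -1 is shut, 1 is fully open, values between are in proportion. In form: [[[dx, dy, dz, turn, fingers], ...]]. A call has 1 to 8 rows; each row shifts and turns the commanded pose from where the row before left it; what a row does not reach is not made up. A row lasts 1/12 s, in which the tool goes at most 41.7 mm and 7.16 degrees, less where a joint would pass 70% of its speed; a pose out of reach is approached as far as the arm can. A call is refused whole if a number of a shift passes 1 or a number of a turn 7.16, either way. A call with a gripper value outside its range is refused whole. The fingers move at their own pace and stop on an object; the grip force is fixed at half the most. Time passes only in rows, so rows that do not move let the fingers close. It gives the time, the measured TCP pose, the force, the opening and the grip force at its end, in the units of the state.
- get_obs(): the state, without advancing time (a new reading comes with each control period).
- imaging.camera(name): name is "scene" or "top" or "wrist"; returns (picture, depth): 480x640x3 uint8, blue, green, red; 480x640 float32, m along the optical axis (not along the pixel's ray), 0 where there is no reading.
- imaging.get_calibration(name): a dict with "camera_matrix" (3x3 intrinsics, pixels), "eye" and "rotation" of the camera in the world; the wrist camera has in their place "hand_eye" (4x4, takes a point from camera to tool coordinates, whose origin is the TCP and whose axes are the flange's). Camera axes: x right, y down, z forward; pixel columns grow to the right and rows downward; lengths in m; the calibration is good to about 2 mm. A picture is of the moment at which its call begins: read the wrist's pose just before it. get_calibration takes no time and is no camera call.
- order.job_done(): hands the job in; it is judged then, once.
The state is a dict: "clock": time; "joint_pos": joint angles; "joint_vel": joint speeds; "tau": joint torques, N m; "eef_pos": TCP position; "tool_rot": TCP orientation; "ft_force": force on the tool from outside, world axes, zero at the start; "ft_torque": the same for the moment, N m; "grip_width": finger opening in m; "grasp_force": force on a finger pad.
Only numpy, scipy, OpenCV 4.12 (cv2) and the standard library are available. Lean on these libraries where they do the work, as an engineer would, in place of code of your own. Each camera call takes 0.05 s, during which the arm holds its last target. There are 200 camera calls.

## Working session

There is one attempt and no reset: what is moved stays moved. The work goes in short steps, Python scripts to look and compute and a tool call to move; the robot and the scene stay as the last step left them, time stands still between calls to the robot, and variables do not carry over. Pictures are saved under pics/ and viewed, at most 10 in all, crops included, and the job is handed in when it is done.

Besides the shell and the picture viewer there is one more tool, called after "Request:" as name(argument=value, ...), one argument or row to a line, values as JSON. apply_moves: Moves the arm, as the interface text tells. Its arguments: {"type":"object","properties":{"targets":{"type":"array","items":{"type":"array","items":{"type":"array","items":{"type":"number"}}}}},"required":["targets"]}

```bash
mkdir -p pics
cat > h.py <<'E'
import numpy as np, cv2
from workcell import get_obs, imaging, order
def world(name, d, K=None):
    c=imaging.get_calibration(name); K=np.array(c["camera_matrix"]); v,u=np.mgrid[0:480,0:640]
    p=np.stack([(u-K[0,2])/K[0,0]*d,(v-K[1,2])/K[1,1]*d,d],-1)
    return p@np.array(c["rotation"]).T+np.array(c["eye"])
E
python3 - <<'E'
from h import *
o=get_obs(); print({k:np.round(v,3) for k,v in o.items()})
for n in ("scene","top"):
    im,d=imaging.camera(n); np.savez(n+".npz",im=im,d=d); cv2.imwrite(f"pics/{n}.png",im)
    c=imaging.get_calibration(n); print(n,{k:np.round(v,3).tolist() for k,v in c.items()})
    P=world(n,d)[::60,::80]; print(np.round(P[4],2).tolist())
E
```

```text
{'clock': np.float64(0.0), 'joint_pos': array([1.286, 0.241, 0.004, 1.335, 0.   , 1.571]), 'joint_vel': array([-0.   ,  0.   , -0.001, -0.001,  0.001, -0.   ]), 'tau': array([-1.0000e-03, -3.7232e+01,  2.5241e+01,  1.7000e-02, -0.0000e+00,
        0.0000e+00]), 'eef_pos': array([0.14 , 0.479, 0.225]), 'tool_rot': array([ 0.142,  0.99 , -0.001, -0.   ]), 'ft_force': array([-0.785,  0.04 ,  0.159]), 'ft_torque': array([-0.02 , -0.023,  0.04 ]), 'grasp_force': np.float64(0.0), 'grip_width': np.float64(0.086)}
scene {'camera_matrix': [[433.392, 0.0, 315.566], [0.0, 433.392, 231.814], [0.0, 0.0, 1.0]], 'eye': [-0.052, -0.579, 0.49], 'rotation': [0.77, -0.344, 0.208, -0.495]}Traceback (most recent call last):
  File "<stdin>", line 6, in <module>
  File "h.py", line 6, in world
    return p@np.array(c["rotation"]).T+np.array(c["eye"])
           ~^~~~~~~~~~~~~~~~~~~~~~~~~~
ValueError: matmul: Input operand 1 has a mismatch in its core dimension 0, with gufunc signature (n?,k),(k,m?)->(n?,m?) (size 4 is different from 3)
```

View pics/scene.png

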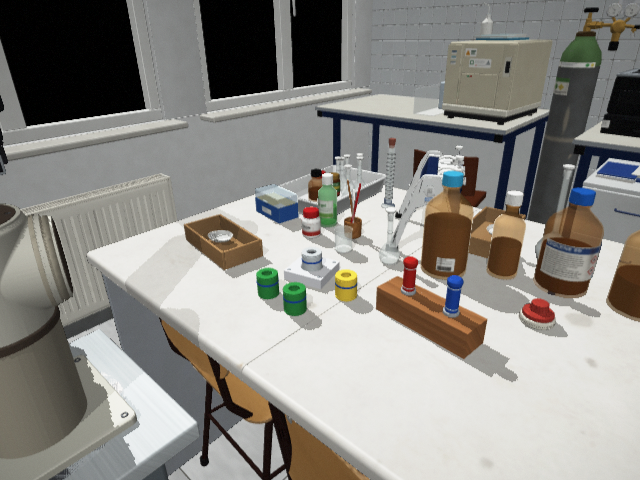

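The scene view shows the rack at about (430,315) with red at (410,275) and blue at (453,297). The nest and head are at (312,265), the box is at (222,242), and the rotation is a quaternion.

```bash
sed -i 's/np.array(c\["rotation"\]).T/R.from_quat(c["rotation"]).as_matrix().T/; 1a from scipy.spatial.transform import Rotation as R' h.py
python3 - <<'E'
from h import *
for n in ("top",):
    im,d=imaging.camera(n); np.savez(n+".npz",im=im,d=d); cv2.imwrite(f"pics/{n}.png",im)
c=imaging.get_calibration("top");print({k:np.round(v,3).tolist() for k,v in c.items()})
for n in ("scene","top"):
    f=np.load(n+".npz") if n=="top" else None
    if f is None: im,d=imaging.camera(n); np.savez(n+".npz",im=im,d=d)
    else: im,d=f["im"],f["d"]
    P=world(n,d); hsv=cv2.cvtColor(im,cv2.COLOR_BGR2HSV)
    for nm,lo,hi in (("blue",(105,150,60),(125,255,255)),("red",(0,170,80),(6,255,255)),("wood",(5,100,40),(18,220,220))):
        m=cv2.inRange(hsv,lo,hi)
        k,l,s,ce=cv2.connectedComponentsWithStats(m)
        for i in range(1,k):
            if s[i,4]>60:
                q=P[(l==i)&(d>0)]
                if len(q): print(n,nm,s[i].tolist(),np.round(np.median(q,0),3),np.round(np.percentile(q,2,0),3),np.round(np.percentile(q,98,0),3))
E
```

```text
{'camera_matrix': [[458.665, 0.0, 319.945], [0.0, 458.665, 229.392], [0.0, 0.0, 1.0]], 'eye': [0.432, -0.006, 1.143], 'rotation': [0.709, -0.702, 0.046, -0.051]}
scene blue [426, 157, 12, 17, 166] [ 0.881 -0.093  0.187] [ 0.826 -0.127  0.185] [ 0.947 -0.06   0.188]
scene blue [599, 162, 39, 17, 388] [ 2.348 -0.283 -0.135] [ 2.249 -0.354 -0.139] [ 2.467 -0.221 -0.131]
scene blue [569, 187, 27, 19, 402] [ 0.833 -0.427  0.2  ] [ 0.827 -0.444  0.185] [ 0.861 -0.406  0.208]
scene blue [256, 198, 42, 25, 482] [0.703 0.256 0.024] [0.688 0.246 0.003] [0.752 0.366 0.042]
scene blue [447, 275, 16, 14, 178] [ 0.537 -0.332  0.117] [ 0.531 -0.342  0.105] [ 0.55  -0.321  0.121]
scene blue [446, 289, 15, 21, 240] [ 0.535 -0.334  0.084] [ 0.533 -0.34   0.066] [ 0.545 -0.323  0.1  ]
scene red [404, 257, 14, 12, 135] [ 0.546 -0.244  0.116] [ 0.541 -0.252  0.105] [ 0.558 -0.233  0.12 ]
scene red [403, 269, 13, 19, 195] [ 0.546 -0.245  0.083] [ 0.542 -0.251  0.066] [ 0.555 -0.233  0.099]
scene red [523, 299, 31, 23, 507] [ 0.677 -0.432  0.026] [ 0.664 -0.453  0.019] [ 0.696 -0.409  0.044]
scene wood [41
[... 2025 characters left out ...]
[478, 92, 34, 31, 270] [ 0.863 -0.402  0.154] [ 0.817 -0.424  0.106] [ 0.888 -0.378  0.177]
top wood [510, 92, 74, 54, 1588] [ 0.831 -0.525  0.144] [ 0.804 -0.581  0.022] [ 0.88  -0.436  0.169]
top wood [386, 113, 85, 71, 1726] [ 0.748 -0.209  0.148] [ 0.707 -0.328  0.022] [ 0.832 -0.161  0.178]
top wood [610, 113, 30, 49, 528] [ 0.81  -0.735  0.077] [ 0.772 -0.758  0.016] [ 0.853 -0.728  0.122]
top wood [397, 228, 84, 34, 1768] [ 0.544 -0.28   0.049] [ 0.513 -0.375  0.022] [ 0.582 -0.189  0.054]
top wood [169, 237, 93, 56, 2707] [0.484 0.239 0.005] [ 0.438  0.151 -0.   ] [0.554 0.357 0.047]
top wood [623, 248, 17, 36, 337] [ 0.512 -0.772  0.007] [ 0.468 -0.786  0.   ] [ 0.543 -0.751  0.013]
```

View pics/top.png

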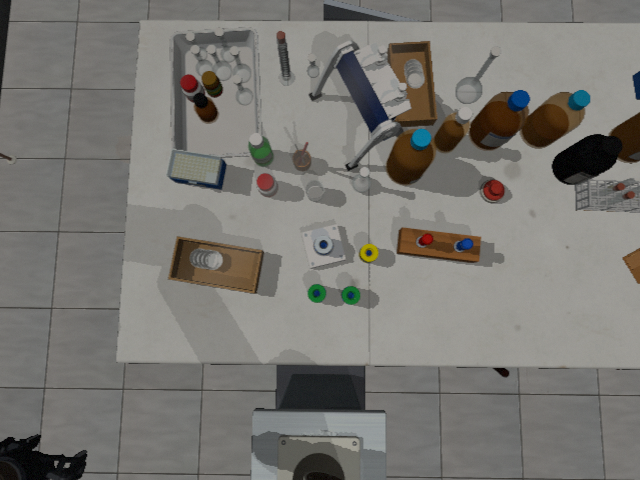

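```bash
cat > m.py <<'E'
from h import *
f=np.load("top.npz"); im,d=f["im"],f["d"]; P=world("top",d)
v,u=np.mgrid[0:480,0:640]
def sel(u0,u1,v0,v1,z0,z1): return (u>=u0)&(u<u1)&(v>=v0)&(v<v1)&(P[...,2]>z0)&(P[...,2]<z1)&(d>0)
for nm,a in dict(blue=(440,490,225,265,.112,.126),red=(410,440,222,255,.112,.126),head=(305,345,225,265,.05,.066),nest=(290,355,210,280,.017,.027),rack=(390,490,220,270,.044,.056),box=(160,270,230,300,.036,.05),dish=(180,235,240,280,.008,.03),yellow=(352,385,235,270,.04,.07),flask=(345,380,165,200,.06,.2),jar=(250,285,165,200,.04,.1),g=(340,370,280,310,.04,.08)).items():
    q=P[sel(*a)]
    if len(q)<8: print(nm,len(q)); continue
    r=cv2.minAreaRect(q[:,:2].astype(np.float32)); c=cv2.minEnclosingCircle(q[:,:2].astype(np.float32))
    print(nm,len(q),"mean",q.mean(0).round(4),"rect",np.round(r[0],4),np.round(r[1],4),round(r[2],1),"circ",np.round(c[0],4),round(c[1],4))
E
python3 m.py
```

```text
blue 101 mean [ 0.5436 -0.3276  0.1172] rect [ 0.544  -0.3283] [0.0247 0.0239] 51.2 circ [ 0.5437 -0.3288] 0.013
red 95 mean [ 0.5533 -0.239   0.1174] rect [ 0.5536 -0.2393] [0.0242 0.0234] 19.7 circ [ 0.554  -0.2397] 0.0127
head 227 mean [ 0.545  -0.0044  0.0568] rect [ 0.5455 -0.004 ] [0.0435 0.0406] 0.6 circ [ 0.5453 -0.0047] 0.022
nest 1033 mean [ 0.5444 -0.0045  0.0215] rect [ 0.5453 -0.0044] [0.0902 0.0899] 13.9 circ [ 0.5459 -0.0042] 0.0627
rack 1674 mean [ 0.5475 -0.2806  0.0494] rect [ 0.5487 -0.2842] [0.1913 0.0609] 83.5 circ [ 0.5492 -0.2845] 0.0991
box 704 mean [0.4966 0.2581 0.0439] rect [0.496  0.2548] [0.211  0.1051] 81.3 circ [0.496  0.2547] 0.1164
dish 622 mean [0.5126 0.2849 0.0185] rect [0.5093 0.2816] [0.0958 0.1351] 0.6 circ [0.5093 0.2809] 0.0806
yellow 225 mean [ 0.5268 -0.1138  0.0486] rect [ 0.527 -0.114] [0.0411 0.041 ] 0.5 circ [ 0.5272 -0.1135] 0.0217
flask 107 mean [ 0.7027 -0.0963  0.119 ] rect [ 0.7041 -0.0959] [0.0207 0.023 ] 89.9 circ [ 0.7044 -0.097 ] 0.0121
jar 331 mean [0.6897 0.1347 0.0645] rect [0.6923 0.1353] [0.0438 0.0475] 59.8 circ [0.6917 0.1361] 0.0247
g 232 mean [ 0.426  -0.0707  0.0485] rect [ 0.426  -0.0701] [0.0421 0.0423] 0.1 circ [ 0.4259 -0.0705] 0.022
```

Request:
apply_moves(
  targets=[
    [[0.42,-0.84,0,-6.7,1],[0.42,-0.84,0,-6.7,1],[0.42,-0.84,0,-6.7,1],[0.42,-0.84,0,-6.7,1],[0.42,-0.84,0,-6.7,1],[0.42,-0.84,0,-6.7,1],[0.42,-0.84,0,-6.7,1],[0.42,-0.84,0,-6.7,1]],
  ],
)

```text
clock: 0.82
eef_pos: [0.275, 0.2093, 0.2257]
tool_rot: [0.575, 0.818, 0.0, 0.0]
ft_force: [1.7, -0.4, 0.0]
grip_width: 0.0854
grasp_force: 0.0
```

Request:
apply_moves(
  targets=[
    [[0.42,-0.84,0,-6.7,1],[0.42,-0.84,0,-6.7,1],[0.42,-0.84,0,-6.7,1],[0.42,-0.84,0,-6.7,1],[0.42,-0.84,0,0,1],[0.42,-0.84,0,0,1],[0.42,-0.84,0,0,1],[0.42,-0.84,0,0,1]],
  ],
)

```text
clock: 1.48
eef_pos: [0.4095, -0.0597, 0.2257]
tool_rot: [0.748, 0.664, 0.0, -0.0]
ft_force: [0.1, 0.1, -0.2]
grip_width: 0.0853
grasp_force: 0.0
```

Request:
apply_moves(
  targets=[
    [[0.42,-0.84,0,0,1],[0.42,-0.84,0,0,1],[0.42,-0.84,0,0,1],[0.42,-0.84,0,0,1],[0.42,-0.84,0,0,1],[0.42,-0.84,0,0,1],[0,0,0,0,1],[0,0,0,0,1]],
  ],
)

```text
clock: 2.15
eef_pos: [0.5099, -0.2608, 0.2239]
tool_rot: [0.748, 0.663, -0.0, -0.001]
ft_force: [-0.0, 0.1, -1.1]
grip_width: 0.0851
grasp_force: 0.0
```

Request:
apply_moves(
  targets=[
    [[0.42,-0.85,0,0,1],[0.42,-0.85,0,0,1],[0,0,0,0,1],[0,0,0,0,1]],
  ],
)

```text
clock: 2.48
eef_pos: [0.5434, -0.3273, 0.2241]
tool_rot: [0.748, 0.664, -0.0, -0.001]
ft_force: [-0.4, 0.4, 0.3]
grip_width: 0.0853
grasp_force: 0.0
```

```bash
cat >> h.py <<'E'
def wrist():
    o=get_obs(); im,d=imaging.camera("wrist"); c=imaging.get_calibration("wrist")
    K=np.array(c["camera_matrix"]); v,u=np.mgrid[0:480,0:640]
    p=np.stack([(u-K[0,2])/K[0,0]*d,(v-K[1,2])/K[1,1]*d,d],-1)
    H=np.array(c["hand_eye"]); p=p@H[:3,:3].T+H[:3,3]
    return o,im,d,p@R.from_quat(o["tool_rot"]).as_matrix().T+np.array(o["eef_pos"])
def circ(P,m):
    q=P[m][:,:2].astype(np.float32); c=cv2.minEnclosingCircle(q); return len(q),P[m].mean(0).round(4),np.round(c[0],4),round(c[1],4)
E
python3 - <<'E'
from h import *
o,im,d,P=wrist(); cv2.imwrite("pics/w1.png",im); print(o["eef_pos"],o["tool_rot"])
h=cv2.cvtColor(im,cv2.COLOR_BGR2HSV)
for lo,hi in (((105,150,60),(125,255,255)),((0,170,80),(6,255,255))):
    m=(cv2.inRange(h,lo,hi)>0)&(P[...,2]>.11)&(P[...,2]<.13)&(d>0)
    if m.sum()>5: print(circ(P,m))
E
```

```text
[ 0.54339771 -0.32726822  0.22414649] [ 7.47567951e-01  6.64183662e-01 -2.91116549e-04 -1.46167462e-03]
(746, array([ 0.5428, -0.3283,  0.1176]), array([ 0.5426, -0.3296]), 0.0124)
(963, array([ 0.5528, -0.2401,  0.1179]), array([ 0.5528, -0.2408]), 0.0125)
```

View pics/w1.png

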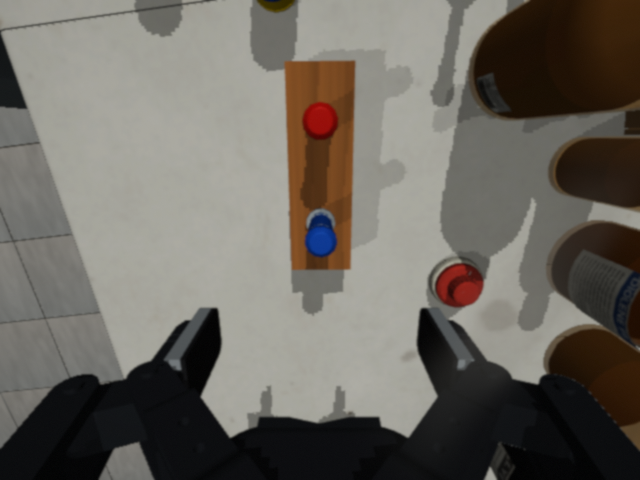

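The wrist view shows the rack at columns 290–352, blue at (320,238) and red at (320,120). The jaws are centred on it, so I'll go down and grip.

Request:
apply_moves(
  targets=[
    [[0,-0.05,-0.7,0,1],[0,0,-0.7,0,1],[0,0,-0.7,0,1],[0,0,-0.7,0,1],[0,0,-0.5,0,1],[0,0,-0.35,0,1],[0,0,0,0,1],[0,0,0,0,1]],
  ],
)

```text
clock: 3.2
eef_pos: [0.543, -0.3275, 0.0803]
tool_rot: [0.747, 0.665, -0.0, -0.001]
ft_force: [0.4, -0.5, 0.8]
grip_width: 0.0858
grasp_force: 0.0
```

Request:
apply_moves(
  targets=[
    [[0,0,0,0,-1],[0,0,0,0,-1],[0,0,0,0,-1],[0,0,0,0,-1],[0,0,0,0,-1],[0,0,0,0,-1],[0,0,0,0,-1],[0,0,0,0,-1]],
  ],
)

```text
clock: 3.87
eef_pos: [0.5442, -0.3297, 0.0808]
tool_rot: [0.747, 0.664, 0.0, 0.001]
ft_force: [-1.0, 1.0, 5.7]
grip_width: 0.0232
grasp_force: 58.5
```

Request:
apply_moves(
  targets=[
    [[0,0,0.2,0,-1],[0,0,0.5,0,-1],[0,0,0.6,0,-1],[0,0,0.7,0,-1],[0,0,0.7,0,-1],[0,0,0.6,0,-1],[0,0,0.3,0,-1],[0,0,0,0,-1]],
  ],
)

```text
clock: 4.53
eef_pos: [0.5451, -0.3303, 0.2277]
tool_rot: [0.747, 0.664, 0.001, 0.003]
ft_force: [0.2, -0.4, -0.7]
grip_width: 0.0231
grasp_force: 58.8
```

Request:
apply_moves(
  targets=[
    [[0,0.3,0,0,-1],[0,0.6,0,0,-1],[0,0.8,0,0,-1],[0,0.8,0,0,-1],[0,0.8,0,0,-1],[0,0.8,0,0,-1],[0,0.8,0,0,-1],[0,0.8,0,0,-1]],
  ],
)

```text
clock: 5.2
eef_pos: [0.5416, -0.0988, 0.2213]
tool_rot: [0.747, 0.665, -0.001, -0.002]
ft_force: [0.0, 0.4, -0.7]
grip_width: 0.0228
grasp_force: 58.8
```

Request:
apply_moves(
  targets=[
    [[0,0.8,0,0,-1],[0,0.7,0,0,-1],[0,0.5,0,0,-1],[0,0.3,0,0,-1],[0,0.1,0,0,-1],[0,0,0,0,-1],[0,0,0,0,-1],[0,0,0,0,-1]],
  ],
)

```text
clock: 5.87
eef_pos: [0.5435, -0.0065, 0.2234]
tool_rot: [0.748, 0.664, -0.0, -0.0]
ft_force: [-0.2, -0.1, -1.0]
grip_width: 0.0234
grasp_force: 58.8
```

Run:
```python
from h import *
o,im,d,P=wrist(); cv2.imwrite("pics/w2.png",im); print({k:np.round(o[k],4) for k in ("clock","eef_pos","tool_rot","ft_force")})
m=(P[...,2]>.045)&(P[...,2]<.065)&(d>0)&(np.hypot(P[...,0]-.545,P[...,1]+.0045)<.03); print("head",circ(P,m))
m=(P[...,2]>.1)&(P[...,2]<.3)&(d>0)&(np.hypot(P[...,0]-o["eef_pos"][0],P[...,1]-o["eef_pos"][1])<.03); print(m.sum())
for n in ("top","scene"):
    im,d=imaging.camera(n);P=world(n,d);h=cv2.cvtColor(im,cv2.COLOR_BGR2HSV);e=o["eef_pos"]
    near=(np.hypot(P[...,0]-e[0],P[...,1]-e[1])<.03)&(d>0)
    m=(cv2.inRange(h,(105,120,40),(125,255,255))>0)&near
    s=near&(P[...,2]>.12)&(P[...,2]<.2)&(h[...,1]<70)
    print(n,m.sum(),P[m].mean(0) if m.any() else 0)
    if s.sum()>5:
        q=P[s]
        for z in (.15,.16,.17,.18): 
            t=q[abs(q[:,2]-z)<.005]; print(z,len(t),t.mean(0).round(4) if len(t) else 0)
    if n=="scene": cv2.imwrite("pics/s2.png",cv2.resize(im[150:330,260:500],None,fx=3,fy=3))
```

```text
{'clock': np.float64(5.8667), 'eef_pos': array([ 0.5435, -0.0065,  0.2234]), 'tool_rot': array([ 7.479e-01,  6.639e-01, -4.000e-04, -1.000e-04]), 'ft_force': array([-0.1533, -0.1339, -1.0154])}
head (1513, array([ 0.5437, -0.0048,  0.0563]), array([ 0.5436, -0.0058]), 0.022)
14884
top 0 0
scene 290 [ 0.5390302  -0.01410126  0.21481899]
0.15 0 0
0.16 27 [ 0.5399 -0.0098  0.1604]
0.17 31 [ 0.5398 -0.0107  0.1701]
0.18 36 [ 0.5397 -0.0095  0.1798]
```

View pics/s2.png

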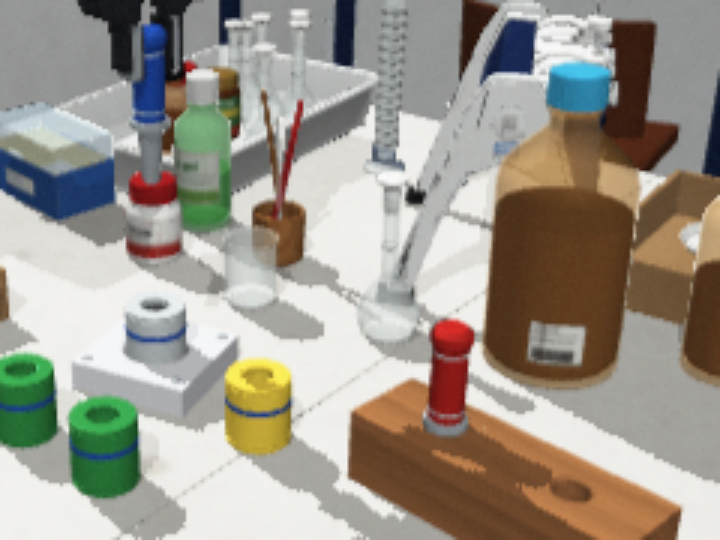

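View pics/w2.png

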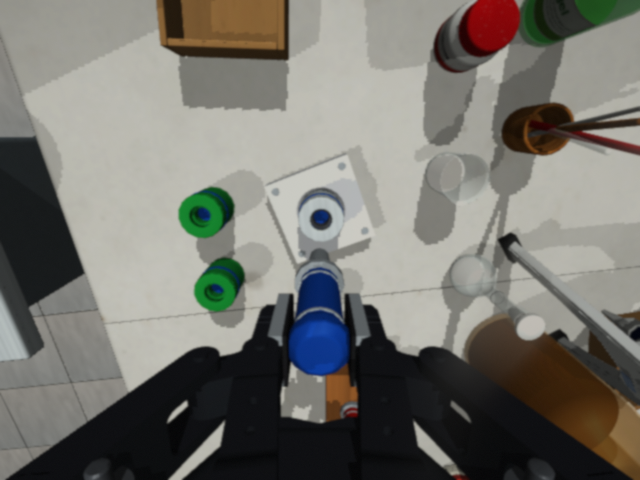

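The scene view shows the handle hanging vertical and the rack hole empty. In the wrist view the socket is at (321,217) and the shank tip at (319,252). They are aligned to about 1.5 mm, so I'll correct that and go down to just above the bite.

Request:
apply_moves(
  targets=[
    [[0.02,0.04,-0.2,0,-1],[0,0,-0.4,0,-1],[0,0,-0.5,0,-1],[0,0,-0.4,0,-1],[0,0,-0.2,0,-1],[0,0,0,0,-1],[0,0,0,0,-1],[0,0,0,0,-1]],
  ],
)

```text
clock: 6.68
eef_pos: [0.5453, -0.0039, 0.1567]
tool_rot: [0.747, 0.664, 0.001, 0.001]
ft_force: [0.3, 0.2, -0.8]
grip_width: 0.0236
grasp_force: 58.8
```

Request:
apply_moves(
  targets=[
    [[0,0,-0.15,0,-1],[0,0,-0.25,0,-1],[0,0,-0.25,0,-1],[0,0,-0.2,0,-1],[0,0,-0.15,0,-1],[0,0,-0.1,0,-1],[0,0,0,0,-1],[0,0,0,0,-1]],
  ],
)

```text
clock: 7.35
eef_pos: [0.5444, -0.0038, 0.1115]
tool_rot: [0.747, 0.664, -0.0, -0.0]
ft_force: [0.5, -0.4, -1.4]
grip_width: 0.0231
grasp_force: 58.9
```

Request:
apply_moves(
  targets=[
    [[0,0,-0.03,0,-1],[0,0,-0.03,0,-1],[0,0,-0.02,0,-1],[0,0,-0.02,0,-1],[0,0,0,0,-1],[0,0,0,0,-1],[0,0,0,0,-1]],
  ],
)

```text
clock: 7.93
eef_pos: [0.5446, -0.0038, 0.1079]
tool_rot: [0.747, 0.664, 0.0, 0.0]
ft_force: [1.5, -0.1, -1.8]
grip_width: 0.0233
grasp_force: 58.9
```

Request:
apply_moves(
  targets=[
    [[0,0,-0.0125,0,-1],[0,0,-0.0125,0,-1],[0,0,-0.0125,0,-1],[0,0,0,0,-1],[0,0,0,0,-1]],
  ],
)

```text
clock: 8.35
eef_pos: [0.5446, -0.0038, 0.1063]
tool_rot: [0.747, 0.664, 0.0, 0.0]
ft_force: [1.2, 0.4, -0.5]
grip_width: 0.0237
grasp_force: 58.9
```

Request:
apply_moves(
  targets=[
    [[0,0,-0.0125,0,-1],[0,0,-0.0125,0,-1],[0,0,0,0,-1],[0,0,0,0,-1]],
  ],
)

```text
clock: 8.68
eef_pos: [0.5446, -0.0038, 0.1053]
tool_rot: [0.747, 0.664, 0.0, 0.0]
ft_force: [0.9, -0.1, 0.6]
grip_width: 0.0235
grasp_force: 58.9
```

Request:
apply_moves(
  targets=[
    [[0,0,-0.0125,0,-1],[0,0,0,0,-1],[0,0,0,0,-1]],
  ],
)

```text
clock: 8.93
eef_pos: [0.5445, -0.0037, 0.1048]
tool_rot: [0.747, 0.664, 0.0, 0.0]
ft_force: [1.4, -0.5, 1.0]
grip_width: 0.0234
grasp_force: 58.9
```

Request:
apply_moves(
  targets=[
    [[0,0,-0.0125,0,-1],[0,0,0,0,-1],[0,0,0,0,-1]],
  ],
)

```text
clock: 9.18
eef_pos: [0.5445, -0.0037, 0.1043]
tool_rot: [0.747, 0.664, 0.0, 0.0]
ft_force: [0.8, -0.1, 0.0]
grip_width: 0.0231
grasp_force: 59.0
```

Request:
apply_moves(
  targets=[
    [[0,0,-0.0125,0,-1],[0,0,-0.0125,0,-1],[0,0,0,0,-1],[0,0,0,0,-1]],
  ],
)

```text
clock: 9.52
eef_pos: [0.5445, -0.0037, 0.1033]
tool_rot: [0.747, 0.664, 0.0, 0.0]
ft_force: [2.2, -0.7, -0.6]
grip_width: 0.0234
grasp_force: 59.0
```

Request:
apply_moves(
  targets=[
    [[0,0,-0.0125,0,-1],[0,0,-0.0125,0,-1],[0,0,0,0,-1],[0,0,0,0,-1]],
  ],
)

```text
clock: 9.85
eef_pos: [0.5445, -0.0037, 0.1023]
tool_rot: [0.747, 0.664, 0.0, 0.0]
ft_force: [0.9, -0.4, 0.6]
grip_width: 0.0234
grasp_force: 59.0
```

Request:
apply_moves(
  targets=[
    [[0,0,-0.0125,0,-1],[0,0,-0.0125,0,-1],[0,0,0,0,-1],[0,0,0,0,-1]],
  ],
)

```text
clock: 10.18
eef_pos: [0.5446, -0.0037, 0.1014]
tool_rot: [0.747, 0.664, 0.0, 0.0]
ft_force: [1.7, -1.3, -0.1]
grip_width: 0.0232
grasp_force: 59.0
```

Request:
apply_moves(
  targets=[
    [[0,0,-0.0125,0,-1],[0,0,-0.0125,0,-1],[0,0,0,0,-1],[0,0,0,0,-1]],
  ],
)

```text
clock: 10.52
eef_pos: [0.5447, -0.0038, 0.1006]
tool_rot: [0.747, 0.664, 0.0, 0.0]
ft_force: [2.0, -1.4, 3.4]
grip_width: 0.0233
grasp_force: 59.2
```

Contact at about 4 N. I'll step finer from here.

Request:
apply_moves(
  targets=[
    [[0,0,-0.01,0,-1],[0,0,0,0,-1],[0,0,0,0,-1]],
  ],
)

```text
clock: 10.77
eef_pos: [0.5448, -0.0038, 0.1002]
tool_rot: [0.747, 0.664, 0.0, 0.0]
ft_force: [1.0, -1.0, 6.0]
grip_width: 0.0234
grasp_force: 59.3
```

Request:
apply_moves(
  targets=[
    [[0,0,-0.01,0,-1],[0,0,0,0,-1],[0,0,0,0,-1]],
  ],
)

```text
clock: 11.02
eef_pos: [0.5448, -0.0038, 0.1]
tool_rot: [0.747, 0.664, 0.0, 0.0]
ft_force: [0.9, -1.0, 5.6]
grip_width: 0.0235
grasp_force: 59.4
```

Request:
apply_moves(
  targets=[
    [[0,0,-0.01,0,-1],[0,0,0,0,-1],[0,0,0,0,-1]],
  ],
)

```text
clock: 11.27
eef_pos: [0.5449, -0.0038, 0.0998]
tool_rot: [0.747, 0.664, 0.0, 0.0]
ft_force: [0.3, -0.5, 6.2]
grip_width: 0.0233
grasp_force: 59.4
```

Request:
apply_moves(
  targets=[
    [[0,0,-0.01,0,-1],[0,0,-0.005,0,-1],[0,0,0,0,-1],[0,0,0,0,-1]],
  ],
)

```text
clock: 11.6
eef_pos: [0.5451, -0.0038, 0.0995]
tool_rot: [0.747, 0.664, 0.001, 0.001]
ft_force: [0.4, -1.2, 7.7]
grip_width: 0.0234
grasp_force: 59.5
```

Request:
apply_moves(
  targets=[
    [[0,0,-0.01,0,-1],[0,0,-0.01,0,-1],[0,0,0,0,-1],[0,0,0,0,-1]],
  ],
)

```text
clock: 11.93
eef_pos: [0.5452, -0.0038, 0.0992]
tool_rot: [0.747, 0.664, 0.001, 0.001]
ft_force: [0.9, -1.3, 10.3]
grip_width: 0.0232
grasp_force: 59.7
```

Request:
apply_moves(
  targets=[
    [[0,0,-0.01,0,-1],[0,0,-0.01,0,-1],[0,0,0,0,-1],[0,0,0,0,-1]],
  ],
)

```text
clock: 12.27
eef_pos: [0.5454, -0.0038, 0.0988]
tool_rot: [0.747, 0.664, 0.001, 0.001]
ft_force: [-0.3, -0.8, 13.2]
grip_width: 0.0234
grasp_force: 59.8
```

Request:
apply_moves(
  targets=[
    [[0,0,-0.01,0,-1],[0,0,0,0,-1],[0,0,0,0,-1],[0,0,0,0,-1]],
  ],
)

```text
clock: 12.6
eef_pos: [0.5455, -0.0038, 0.0987]
tool_rot: [0.747, 0.664, 0.001, 0.001]
ft_force: [-0.5, -0.4, 13.4]
grip_width: 0.0229
grasp_force: 59.9
```

Request:
apply_moves(
  targets=[
    [[0,0,0.1,0,-1],[0,0,0.15,0,-1],[0,0,0.25,0,-1],[0,0,0.3,0,-1],[0,0,0.3,0,-1],[0,0,0.25,0,-1],[0,0,0.15,0,-1],[0,0,0,0,-1]],
  ],
)

```text
clock: 13.27
eef_pos: [0.5449, -0.0036, 0.1577]
tool_rot: [0.747, 0.665, 0.001, 0.0]
ft_force: [0.4, -0.4, -3.2]
grip_width: 0.0232
grasp_force: 59.2
```

Request:
apply_moves(
  targets=[
    [[0,0,0.1,0,-1],[0,0,0.2,0,-1],[0,0,0.2,0,-1],[0,0,0.2,0,-1],[0,0,0.1,0,-1],[0,0,0,0,-1],[0,0,0,0,-1],[0,0,0,0,-1]],
  ],
)

```text
clock: 13.93
eef_pos: [0.5442, -0.0038, 0.1882]
tool_rot: [0.747, 0.664, -0.0, -0.0]
ft_force: [-0.5, 0.7, -3.7]
grip_width: 0.0238
grasp_force: 59.2
```

Run:
```python
from h import *
o=get_obs(); print(o["eef_pos"],o["ft_force"])
im,d=imaging.camera("scene"); cv2.imwrite("pics/s3.png",cv2.resize(im[130:310,180:420],None,fx=3,fy=3))
```

```text
[ 0.54424056 -0.00375268  0.18823764] [-0.4699639   0.67749362 -3.68216173]
```

View pics/s3.png

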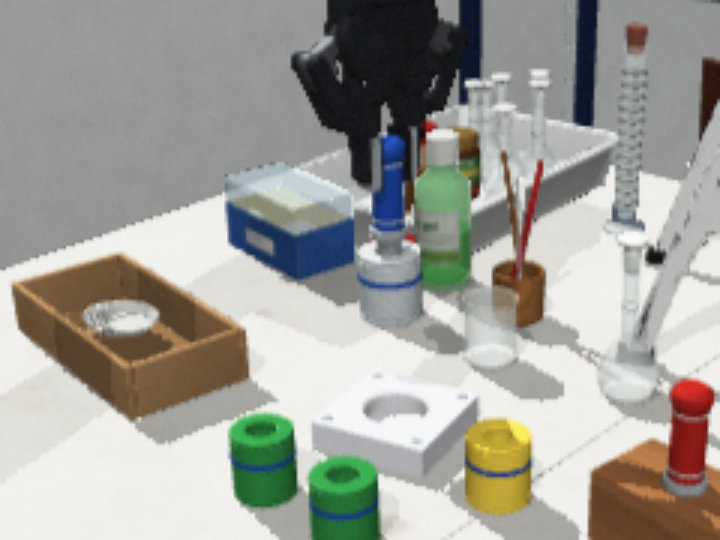

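The head hangs from the handle, clear of the empty nest. Next I'll carry it over the bare end of the box.

Request:
apply_moves(
  targets=[
    [[-0.04,0.15,0,0,-1],[-0.1,0.35,0,0,-1],[-0.13,0.5,0,0,-1],[-0.16,0.6,0,0,-1],[-0.16,0.6,0,0,-1],[-0.16,0.6,0,0,-1],[-0.16,0.6,0,0,-1],[-0.16,0.6,0,0,-1]],
  ],
)

```text
clock: 14.65
eef_pos: [0.5007, 0.1577, 0.1882]
tool_rot: [0.747, 0.664, -0.0, -0.0]
ft_force: [0.9, -0.3, -2.7]
grip_width: 0.0236
grasp_force: 59.2
```

Request:
apply_moves(
  targets=[
    [[-0.14,0.5,0,0,-1],[-0.1,0.4,0,0,-1],[-0.06,0.23,0,0,-1],[-0.025,0.1,0,0,-1],[0,0,0,0,-1],[0,0,0,0,-1],[0,0,0,0,-1],[0,0,0,0,-1]],
  ],
)

```text
clock: 15.32
eef_pos: [0.489, 0.2045, 0.1885]
tool_rot: [0.748, 0.664, -0.0, 0.0]
ft_force: [-0.7, -0.3, -2.9]
grip_width: 0.0232
grasp_force: 59.2
```

Run:
```python
from h import *
o,im,d,P=wrist(); e=o["eef_pos"]; print(e,o["tool_rot"])
m=(P[...,2]>.036)&(P[...,2]<.05)&(abs(P[...,0]-.5)<.09)&(P[...,1]<.4)&(P[...,1]>.12)&(d>0)
q=P[m]; c,s=np.cos(np.radians(-8.7)),np.sin(np.radians(-8.7))
L=(q[:,:2]-[.496,.2548])@np.array([[c,-s],[s,c]]); print("box local extents",L.min(0),L.max(0),len(L))
h=(np.hypot(P[...,0]-e[0],P[...,1]-e[1])<.03)&(P[...,2]>.125)&(P[...,2]<.155)&(d>0); print(circ(P,h) if h.any() else 0)
cv2.imwrite("pics/w3.png",im)
```

```text
[0.48896402 0.20454347 0.18848015] [ 7.47823356e-01  6.63897744e-01 -7.88417233e-05  8.43814945e-05]
box local extents [-0.05456544 -0.10711716] [0.05074418 0.1032197 ] 6092
(2493, array([0.4887, 0.2138, 0.1432]), array([0.4876, 0.2042]), 0.0222)
```

View pics/w3.png

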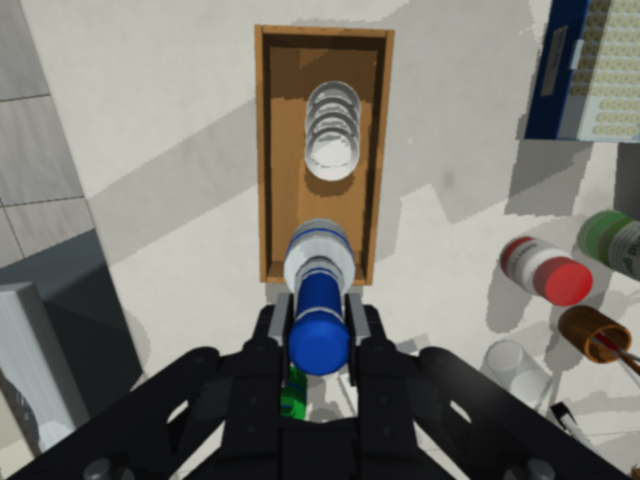

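The wrist view shows the head over the bare end of the box, around (320,260), with the dishes at (332,150). It's well clear, so I'll lower it.

Request:
apply_moves(
  targets=[
    [[0,0,-0.15,0,-1],[0,0,-0.3,0,-1],[0,0,-0.4,0,-1],[0,0,-0.4,0,-1],[0,0,-0.35,0,-1],[0,0,-0.25,0,-1],[0,0,-0.15,0,-1],[0,0,-0.06,0,-1]],
  ],
)

```text
clock: 16.03
eef_pos: [0.4881, 0.205, 0.1049]
tool_rot: [0.747, 0.664, -0.001, -0.0]
ft_force: [-0.6, -0.2, -3.1]
grip_width: 0.0234
grasp_force: 59.2
```

Request:
apply_moves(
  targets=[
    [[0,0,-0.03,0,-1],[0,0,-0.03,0,-1],[0,0,0,0,-1],[0,0,0,0,-1],[0,0,0,0,-1]],
  ],
)

```text
clock: 16.45
eef_pos: [0.4891, 0.2056, 0.1043]
tool_rot: [0.747, 0.664, 0.001, 0.0]
ft_force: [0.6, 0.2, -3.9]
grip_width: 0.0234
grasp_force: 59.2
```

Request:
apply_moves(
  targets=[
    [[0,0,-0.04,0,-1],[0,0,-0.04,0,-1],[0,0,-0.04,0,-1],[0,0,-0.03,0,-1],[0,0,0,0,-1],[0,0,0,0,-1],[0,0,0,0,-1]],
  ],
)

```text
clock: 17.03
eef_pos: [0.4887, 0.2054, 0.0977]
tool_rot: [0.747, 0.664, -0.0, -0.0]
ft_force: [0.6, -0.4, -3.5]
grip_width: 0.0229
grasp_force: 59.2
```

Request:
apply_moves(
  targets=[
    [[0,0,-0.02,0,-1],[0,0,-0.02,0,-1],[0,0,0,0,-1],[0,0,0,0,-1]],
  ],
)

```text
clock: 17.37
eef_pos: [0.4889, 0.2055, 0.0963]
tool_rot: [0.747, 0.664, 0.0, 0.0]
ft_force: [-0.2, -0.8, -3.3]
grip_width: 0.0235
grasp_force: 59.2
```

Request:
apply_moves(
  targets=[
    [[0,0,-0.02,0,-1],[0,0,-0.01,0,-1],[0,0,0,0,-1],[0,0,0,0,-1]],
  ],
)

```text
clock: 17.7
eef_pos: [0.4892, 0.2057, 0.0957]
tool_rot: [0.747, 0.664, 0.001, 0.0]
ft_force: [-0.0, 0.1, 3.1]
grip_width: 0.0232
grasp_force: 59.7
```

The head has touched the box floor with light contact. Releasing.

Request:
apply_moves(
  targets=[
    [[0,0,0,0,0.3],[0,0,0,0,0.3],[0,0,0,0,0.3],[0,0,0,0,0.6],[0,0,0,0,0.6],[0,0,0,0,0.6]],
  ],
)

```text
clock: 18.2
eef_pos: [0.4886, 0.2054, 0.0947]
tool_rot: [0.747, 0.664, -0.0, -0.0]
ft_force: [-0.4, 1.0, -0.4]
grip_width: 0.0685
grasp_force: 0.0
```

Request:
apply_moves(
  targets=[
    [[0,0,0.3,0,0.6],[0,0,0.5,0,0.6],[0,0,0.6,0,0.6],[0,0,0.6,0,0.6],[0,0,0.6,0,0.6],[0,0,0.3,0,0.6],[0,0,0,0,0.6],[0,0,0,0,0.6]],
  ],
)

```text
clock: 18.87
eef_pos: [0.489, 0.2056, 0.2112]
tool_rot: [0.747, 0.664, 0.001, 0.0]
ft_force: [0.4, 0.5, -0.5]
grip_width: 0.0683
grasp_force: 0.0
```

Run:
```python
from h import *
o=get_obs(); print(o["eef_pos"],o["ft_force"],o["grip_width"])
im,d=imaging.camera("scene"); cv2.imwrite("pics/s4.png",cv2.resize(im[130:310,150:390],None,fx=3,fy=3))
```

```text
[0.48903636 0.20561445 0.21120328] [ 0.44144529  0.45919584 -0.4652853 ] 0.06830147431506939
```

View pics/s4.png

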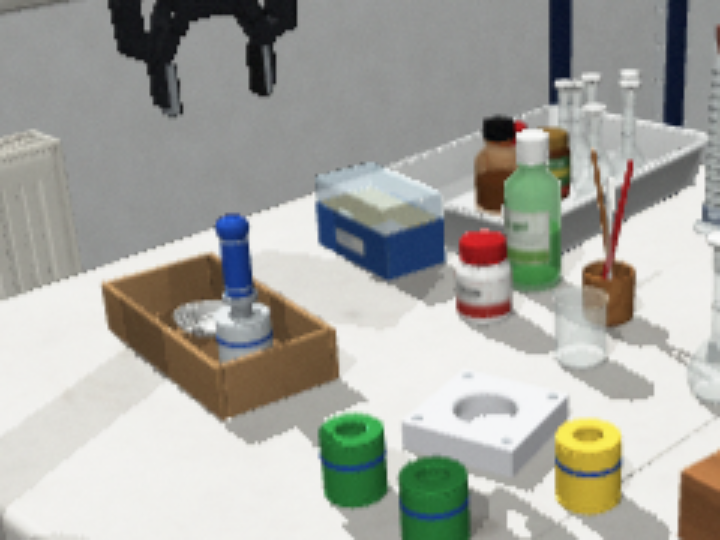

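The tool stands upright in the box beside the dishes, released, with the gripper clear above it.

```bash
python3 -c "
from workcell import order
print(order.job_done())"
```

```text
the job is handed in; nothing more can be done
None
```

The job is handed in, with no verdict returned: the blue handle was pressed into the head with about 14 N at the wrist and lifted it by friction, and the tool now stands upright and released on the box's bare floor.

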